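# Screw the jar shut, lift it from its stand and hold it up

## Task

The square white jar in the wooden stand has its black cap only loosely on: first screw the cap fully home (clockwise seen from above, until it stops) while the jar sits in the stand. Then, by its cap, lift the jar straight up out of the stand and hold it upright and still above the stand, its bottom at least 10 cm over the worktop, so that I can wipe the stand; finish while still holding it there. Leave the mug, the spice jar and the dropper bottle beside it where they stand.

Things in the scene. Friction and masses are not known exactly. Their poses are not given: they have to be found in the camera images.
- cap_mid (a point): Centre (on its axis, half-way up) of the black round ribbed screw cap on the jar: 52 mm diameter (54 over the ribs), 28 mm high. While the jar is in its stand this point is 104 mm above the worktop, the cap's top 118 mm, its lower rim 90 mm. A jar shoulder slopes out below the rim: the jar's full 64 mm square begins 14 mm below the rim. The cap never comes off; a lift by the cap carries the jar. Axis z is up.
- cap (a joint): Turn of the cap on the jar in rad, growing clockwise seen from above: 0 is loosest, 1.30 is fully home against a stop. It starts between 0.1 and 0.5, turns with about 0.12 N m of friction and stays where it is left; it does not rise or sink as it turns. The thin steel bar on the cap's top is square to the jar's sides when the cap is home.
- jar: White stoneware jar, body 64 x 64 mm square with rounded edges, 68 mm high, then sloping shoulder and cap, 110 mm to the top of the cap (113 with the steel bar); with its cap 0.27 to 0.50 kg. Origin at the centre of its underside, z up, x and y square to its sides. It sits loose in the stand's pocket, its underside 8 mm above the worktop.
- jar_mid (a point): Centre of the jar's square body, 34 mm above its underside.
- stand: Fixed wooden block, 104 x 104 mm, its top 28 mm above the worktop, with a square pocket 67 mm wide and 20 mm deep that keeps the jar from turning (about 1.5 mm play on each side). Origin at the centre of its underside on the worktop; x and y square to its sides.
- mug_mid (a point): Bystander: dark grey and white mug, 82 mm wide, 114 mm with its handle, 97 mm high; point half-way up.
- spice_jar_mid (a point): Bystander: round spice jar with dark lid, 41 mm diameter, 105 mm high; point half-way up.
- dropper_mid (a point): Bystander: small brown dropper bottle, 33 mm diameter, 102 mm high; point 40 mm up.
Not all that is in view belongs to the job. What is shaped like the jar but purple is not meant.

How it is judged:
On the way, in this order (a step that is already met when the one before it is completed fails the run):
1. the cap is screwed home while the jar sits in its stand (value of joint cap above 1.2 rad and height (world z) of jar below 0.02 m), for 0.2 s.
2. the jar is lifted clear of the stand, upright, in the fingers (height (world z) of jar above 0.095 m and angle between jar's own z axis and vertical below 0.12 rad and value of joint cap above 1.18 rad and contact force between jar and the fingers above 1 N and contact force between jar and stand below 0.1 N and horizontal distance between cap_mid and stand below 0.12 m), for 0.3 s.
At the end, for the whole second after the job is handed in: The jar hangs in the fingers, its underside more than 95 mm above the worktop, upright within 0.12 rad (7 degrees), within 120 mm sideways of the stand's centre, not touching the stand, the cap home (joint over 1.18 rad), and still (under 0.03 m/s and 0.2 rad/s) (all of step 2 and linear speed of jar below 0.03 m/s and angular speed of jar below 0.2 rad/s); the arm keeps its last pose, push and grip.
It fails at once if the jar is lifted out with the cap not home (height (world z) of jar above 0.05 m and value of joint cap below 1.1 rad).
It fails at once if the jar is tipped over 0.4 rad (angle between jar's own z axis and vertical above 0.4 rad).
It fails at once if a bystander is pushed by more than 40 mm or knocked over (distance of any of mug_mid, spice_jar_mid, dropper_mid from where it was at the start of the episode above 0.04 m).
It also fails if it takes over 38 s, if anything falls off the work surface, if the arm or the gripper's body presses on something with over 40 N, if the wrist force passes 120 N, or if a joint passes its speed limit or range.

## Robot

A 6-joint arm with a two-finger parallel gripper is mounted at the origin on a cart in front of the work surface, level with it; the furniture and walls round the work are solid. World frame = base frame: x ahead of the robot, y to its left, z up, the work surface at z = 0. Lengths are in m, angles in rad, forces in N, time in s.
With the tool pointing down it reaches from about 0.375 to 0.975 m from the base axis. Payload 3.8 kg.
Tool frame: the origin (TCP) lies midway between the tips of the shut fingers; the grasp point (between the pads) lies 19 mm behind it; x points along the fingers, y is the direction in which the jaws open and shut, and the axes are right-handed (so a half turn about x gives the same grasp; the last joint's range is limited). The gripper opens to 88 mm and grips with 3 to 60 N. Pads are 18 mm wide; open, the fingers measure 123 mm over their backs; the gripper's body (75 mm by 187 mm) begins 45 mm behind the grasp point.
Start: joints at [1.258, 0.264, 1.604, -0, 1.274, -0.037], TCP at [0.184, 0.649, 0.239] pointing down, gripper open.
Joint ranges: [-2.63, 2.63], [-0.94, 2.18], [0.31, 2.57], [-1.31, 4.45], [0, 2.66], [-2.55, 2.55]. Speed limits (rad/s): [2.57, 2.57, 3.14, 3.14, 3.14, 3.14].

## Interface

Orientations are given as [roll, pitch, yaw] about the fixed x, y, z axes, in that order (R = Rz(yaw) Ry(pitch) Rx(roll)).
In Python, from bench import env, cams, job gives the robot as it stands.
- The arm moves only by the tool servo_tool, never from a script. Its argument "targets" is text: rows parted by semicolons, each of 7 numbers parted by spaces: the shift along the world's x, y, z in m, then the turn, a rotation vector about the world's x, y, z in rad, then the gripper's target within -1 to 1 (fully open at 1, half-way at 0, shut at -1). In form: x y z ax ay az claw; .... A call has 1 to 5 rows; each row is the pose to reach, as a shift and turn from the pose commanded when the call began; what a row does not reach only later rows make up. A row lasts 1/12 s, in which the tool goes at most 41.7 mm and 7.16 degrees, less where a joint would pass 70% of its speed; a pose out of reach is approached as far as the arm can. A call with a gripper value outside its range is refused whole. The fingers move at their own pace and stop on an object; "newtons" is the grip in N (left out, the last holds). Time passes only in rows, so rows that repeat a pose let the fingers close. It gives the time, the measured TCP pose, the force and the opening at its end, in the units of the state.
- env.observe(): the state, without advancing time (a new reading comes with each control period).
- cams.grab_frame(name): name is "scene" or "top"; returns the picture (480x640x3 uint8, red, green, blue); there is no depth.
- cams.camera_model(name): a dict with "fov_y" (degrees; the focal length in pixels is half the picture's height over the tangent of half this angle, whatever the lens; pixels are square), "cx", "cy" (the principal point, pixels), "rvec" (rotation vector, rad) and "tvec" (3), from world to camera coordinates, as OpenCV has them. Camera axes: x right, y down, z forward; pixel columns grow to the right and rows downward; lengths in m; the calibration is good to about 2 mm. A picture is of the moment at which its call begins. camera_model takes no time and is no camera call.
- job.close_job(): hands the job in, once; it reports no verdict.
The state is a dict: "t": time; "joints": joint angles; "qd": joint speeds; "joint_efforts": joint torques, N m; "tcp_pos": TCP position; "tcp_rot": TCP orientation; "ft_force": force on the tool from outside, world axes, zero at the start; "torque": the same for the moment, N m; "width": opening from 0.0 (shut) to 1.0 (fully open).
Only numpy, scipy, OpenCV 4.12 (cv2) and the standard library are available. Lean on these libraries where they do the work, as an engineer would, in place of code of your own. Each camera call takes 0.05 s, during which the arm holds its last target.

## Working session

There is one attempt and no reset: what is moved stays moved. The work goes in short steps, Python scripts to look and compute and a tool call to move; the robot and the scene stay as the last step left them, time stands still between calls to the robot, and variables do not carry over. Pictures are saved under pics/ and viewed, and the job is handed in when it is done.

Besides the shell and the picture viewer there is one more tool, called after ">>>" as a command line: name --argument value ..., lists and objects as JSON in quotes. servo_tool: Moves the arm, as the interface text tells. Its arguments: {"type":"object","properties":{"targets":{"type":"string"},"newtons":{"type":"number"}},"required":["targets"]}

```bash
mkdir -p pics
python3 - <<'E'
from bench import env,cams,job
import cv2
for n in("scene","top"):
    im=cams.grab_frame(n); cv2.imwrite(f"pics/{n}0.png",im[:,:,::-1]); print(n,cams.camera_model(n))
print(env.observe())
E
```

```text
scene {'fov_y': 51.75098283986619, 'cx': 319.534319796055, 'cy': 227.31617960676266, 'rvec': array([ 2.14343277, -0.66538553,  0.34338452]), 'tvec': array([-0.39845844,  0.2687452 ,  0.83662935])}
top {'fov_y': 42.020042404818696, 'cx': 314.65627543508157, 'cy': 232.89821266120657, 'rvec': array([ 2.1948439 , -2.13620309,  0.12860032]), 'tvec': array([0.05198033, 0.49732029, 1.32257262])}
{'t': 0.1, 'joints': array([ 1.25809599e+00,  2.64692662e-01,  1.60525397e+00,  1.20034353e-05,
        1.27368175e+00, -3.69203475e-02]), 'qd': array([-5.48013123e-04, -1.78406407e-03, -1.55664718e-03, -3.82535902e-04,
       -7.89626513e-04,  8.99984752e-05]), 'joint_efforts': array([ 1.82833723e-03, -5.03608239e+01, -3.58074009e+01,  7.30037922e-02,
        2.31794023e-02, -2.71944907e-05]), 'tcp_pos': array([0.18361317, 0.64887546, 0.23749356]), 'tcp_rot': array([-1.61335115,  1.56876057, -1.88913466]), 'ft_force': array([ 0.58248492, -1.03150225,  0.580414  ]), 'torque': array([-0.06631015,  0.03461199,  0.06346919]), 'width': 1.0020983363601048}
```

View pics/scene0.png

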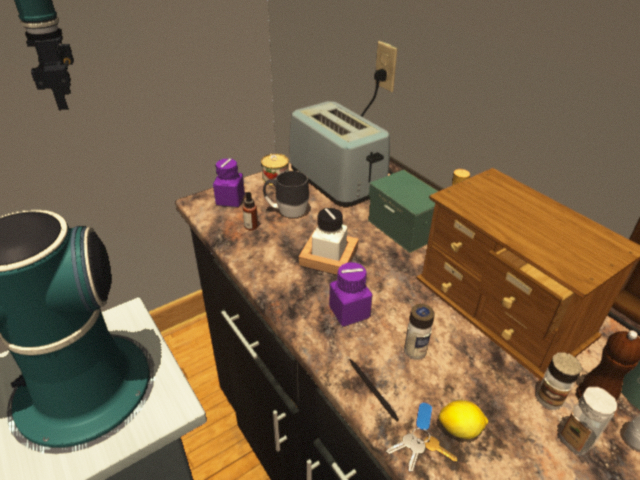

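View pics/top0.png

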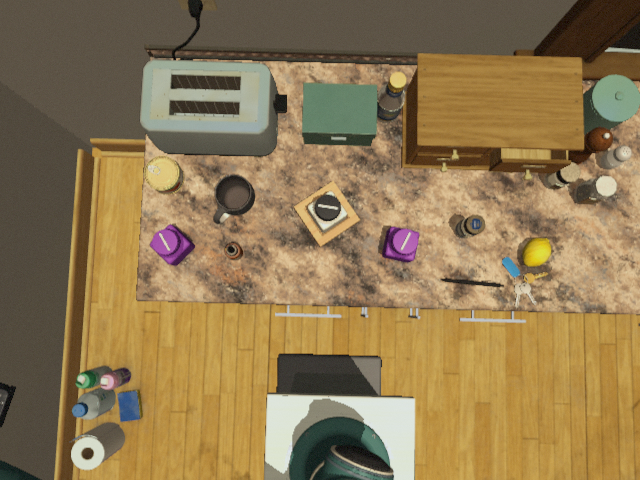

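The jar with its black cap shows at about (327,207) in the top view and (330,218) in the scene view. A purple decoy stands at (402,243) in the top view, the mug at (234,196), the dropper bottle at (233,250) and the spice jar at (470,226). Next I'll enlarge the jar and measure it.

```bash
cat > h.py <<'E'
import numpy as np,cv2
from bench import env,cams,job
def cam(n):
    m=cams.camera_model(n); f=240/np.tan(np.radians(m['fov_y'])/2)
    K=np.array([[f,0,m['cx']],[0,f,m['cy']],[0,0,1]]); R=cv2.Rodrigues(m['rvec'])[0]; return K,R,np.array(m['tvec']),m['rvec']
def ray(n,u,v):
    K,R,t,_=cam(n); d=R.T@np.linalg.inv(K)@np.array([u,v,1.]); return -R.T@t,d/np.linalg.norm(d)
def onz(n,u,v,z):
    o,d=ray(n,u,v); return o+d*(z-o[2])/d[2]
def two(a,b):
    o1,d1=ray('top',*a);o2,d2=ray('scene',*b)
    s=np.linalg.lstsq(np.c_[d1,-d2],o2-o1,rcond=None)[0]
    p,q=o1+d1*s[0],o2+d2*s[1]; return (p+q)/2,np.linalg.norm(p-q)
def proj(n,P):
    K,R,t,r=cam(n); return cv2.projectPoints(np.array(P,float).reshape(-1,3),r,t,K,None)[0].reshape(-1,2)
E
python3 - <<'E'
from h import *
t=cv2.imread('pics/top0.png');s=cv2.imread('pics/scene0.png')
a=cv2.resize(t[177:252,287:367],None,fx=7,fy=7,interpolation=cv2.INTER_CUBIC)
cv2.imwrite('pics/ztop.png',a)
cv2.imwrite('pics/zsc.png',cv2.resize(s[200:280,290:370],None,fx=7,fy=7,interpolation=cv2.INTER_CUBIC))
for k,(u,v,z) in dict(cap=(327,207,.118),spice=(470,226,.1),drop=(233,250,.1),mug=(234,196,.097),purp=(402,243,.1)).items(): print(k,onz('top',u,v,z).round(3))
hsv=cv2.cvtColor(t,cv2.COLOR_BGR2HSV)
def comp(mask,lo,hi,name,z):
    m=np.zeros_like(mask);m[lo[1]:hi[1],lo[0]:hi[0]]=mask[lo[1]:hi[1],lo[0]:hi[0]]
    cs=cv2.findContours(m,cv2.RETR_EXTERNAL,cv2.CHAIN_APPROX_NONE)[0]
    c=max(cs,key=cv2.contourArea);print(name,cv2.contourArea(c),cv2.boundingRect(c),cv2.minEnclosingCircle(c),cv2.minAreaRect(c))
    return c
comp((hsv[...,2]<60).astype(np.uint8),(305,187),(350,228),'dark',0)
E
```

```text
cap [0.539 0.042 0.118]
spice [ 0.511 -0.252  0.1  ]
drop [0.448 0.231 0.1  ]
mug [0.56  0.234 0.097]
purp [ 0.472 -0.113  0.1  ]
dark 15.5 (315, 207, 23, 14) ((326.0, 211.0), 11.70479965209961) ((324.496337890625, 215.13504028320312), (23.40939712524414, 8.799883842468262), 19.98310661315918)
```

View pics/ztop.png

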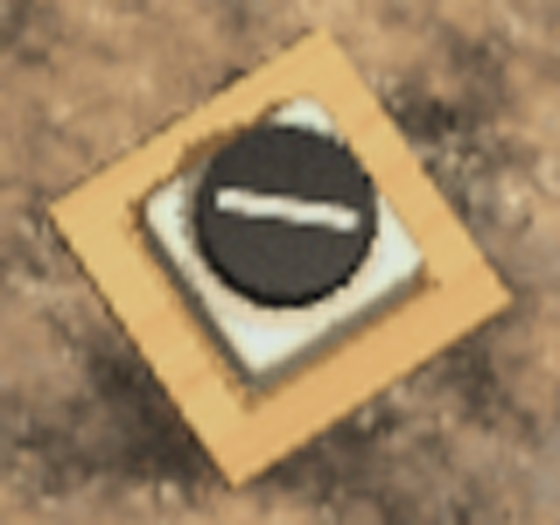

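View pics/zsc.png

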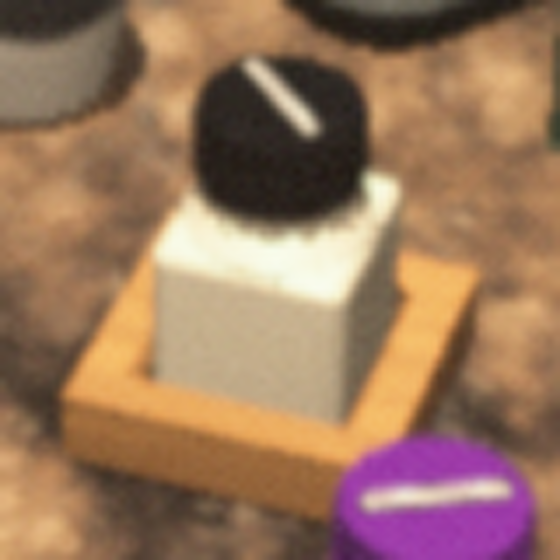

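In the zoomed top view the stand's corners are at (50,208), (320,30), (512,298) and (235,487). The cap disc is centred near (287,215) with a radius of about 91, and the bar runs from (218,198) to (357,222).

Run:
```python
from h import *
T=lambda x,y:(287+(x+.5)/7-.5,177+(y+.5)/7-.5)
S=lambda x,y:(290+(x+.5)/7-.5,200+(y+.5)/7-.5)
C=[onz('top',*T(*p),.028) for p in((50,208),(320,30),(512,298),(235,487))]
C=np.array(C);print(C.round(4),'centre',C.mean(0))
e=np.roll(C,-1,0)-C; print(np.linalg.norm(e,axis=1),np.degrees(np.arctan2(e[:,1],e[:,0]))%90)
# cap: rim/sides; top disc silhouette left/right
print('cap top disc',onz('top',*T(287,215),.116))
b=[onz('top',*T(*p),.1195) for p in((218,198),(357,222))];d=b[1]-b[0];print('bar top',b,np.linalg.norm(d),np.degrees(np.arctan2(d[1],d[0])),(b[0]+b[1])/2)
b=[onz('scene',*S(*p),.1195) for p in((250,63),(315,132))];d=b[1]-b[0];print('bar sc',np.linalg.norm(d),np.degrees(np.arctan2(d[1],d[0])),(b[0]+b[1])/2)
for cap in [((287,210),(282,98))]: print(two(T(*cap[0]),S(*cap[1])))
# jar top-shoulder square bits: scene stand corners
for p in((65,395),(340,480),(478,268)): print(onz('scene',*S(*p),.028).round(4))
```

```text
[[ 0.5526  0.1124  0.028 ]
 [ 0.611   0.03    0.028 ]
 [ 0.5284 -0.0314  0.028 ]
 [ 0.4673  0.0528  0.028 ]] centre [0.5398433  0.04096764 0.028     ]
[0.10102395 0.10296121 0.1040605  0.10404469] [35.33678899 36.62730499 35.94640766 34.94481675]
cap top disc [0.53872832 0.04097348 0.116     ]
bar top [array([0.54259746, 0.06112589, 0.1195    ]), array([0.53669903, 0.02077758, 0.1195    ])] 0.040777167990541825 -98.31702231078602 [0.53964824 0.04095173 0.1195    ]
bar sc 0.03985966242788216 -96.50790018817 [0.53815914 0.04044184 0.1195    ]
(array([0.53940885, 0.04131511, 0.11821496]), np.float64(0.000998986437671925))
[0.4668 0.0523 0.028 ]
[ 0.5138 -0.0267  0.028 ]
[0.6115 0.0303 0.028 ]
```

Run:
```python
from h import *
from scipy.spatial.transform import Rotation as Rr
s=env.observe(); R=Rr.from_euler('xyz',s['tcp_rot']).as_matrix(); print(R.round(4)); print('jaw yaw',np.degrees(np.arctan2(R[1,1],R[0,1])))
z=R[:,0]; print('tool-down fix rotvec',np.cross(z,[0,0,-1]))
print(np.array([.539,.041])-s['tcp_pos'][:2])
for n in('mug',(0)): pass
```

```text
[[-6.000e-04  2.723e-01  9.622e-01]
 [-1.900e-03  9.622e-01 -2.723e-01]
 [-1.000e+00 -2.000e-03 -1.000e-04]]
jaw yaw 74.19877353321208
tool-down fix rotvec [ 0.00193347 -0.00063717  0.        ]
[ 0.35538683 -0.60787546]
```

>>> servo_tool --targets "0.02 -0.034 0 0 0 0 1; 0.04 -0.068 0 0 0 0 1; 0.06 -0.102 0 0 0 0 1; 0.08 -0.136 0 0 0 0 1; 0.1 -0.17 0 0 0 0 1" --newtons 35

```text
t: 0.52
tcp_pos: [0.2841, 0.4776, 0.238]
tcp_rot: [-1.753, 1.57, -2.028]
ft_force: [1.4, 0.3, -0.4]
width: 0.997
```

>>> servo_tool --targets "0.02 -0.034 0 0 0 0 1; 0.04 -0.068 0 0 0 0 1; 0.06 -0.102 0 0 0 0 1; 0.08 -0.136 0 0 0 0 1; 0.1 -0.17 0 0 0 0 1"

```text
t: 0.93
tcp_pos: [0.384, 0.3075, 0.2384]
tcp_rot: [-2.092, 1.57, -2.367]
ft_force: [2.1, 0.2, 0.1]
width: 1.002
```

>>> servo_tool --targets "0.02 -0.034 0 0 0 0 1; 0.04 -0.068 0 0 0 0 1; 0.06 -0.102 0 0 0 0 1; 0.08 -0.136 0 0 0 0 1; 0.1 -0.17 0 0 0 0 1"

```text
t: 1.35
tcp_pos: [0.4841, 0.1375, 0.2384]
tcp_rot: [-2.944, 1.571, 3.063]
ft_force: [0.6, 0.9, 0.7]
width: 0.997
```

Remaining to (0.539, 0.041): +0.055, -0.0965. I'll go there and settle, then descend.

>>> servo_tool --targets "0.02 -0.034 0 0 0 0 1; 0.04 -0.068 0 0 0 0 1; 0.055 -0.0965 0 0 0 0 1; 0.055 -0.0965 -0.03 0 0 0 1; 0.055 -0.0965 -0.06 0 0 0 1"

```text
t: 1.77
tcp_pos: [0.5415, 0.0409, 0.18]
tcp_rot: [0.284, 1.565, 0.004]
ft_force: [-1.1, 0.1, -0.3]
width: 0.997
```

Run:
```python
from h import *
s=env.observe(); print(s['tcp_pos'],s['joints'],s['ft_force'],s['torque'])
im=cams.grab_frame('scene')[:,:,::-1]; cv2.imwrite('pics/s1.png',cv2.resize(im[100:300,210:460],None,fx=3,fy=3))
```

```text
[0.54154422 0.04087407 0.18003912] [ 2.95540786e-02  5.69053997e-02  1.95433945e+00 -1.50785321e-04
  1.12496853e+00 -1.26164261e+00] [-1.10079786  0.10433587 -0.31064513] [-0.03780369 -0.02962798  0.01830917]
```

View pics/s1.png

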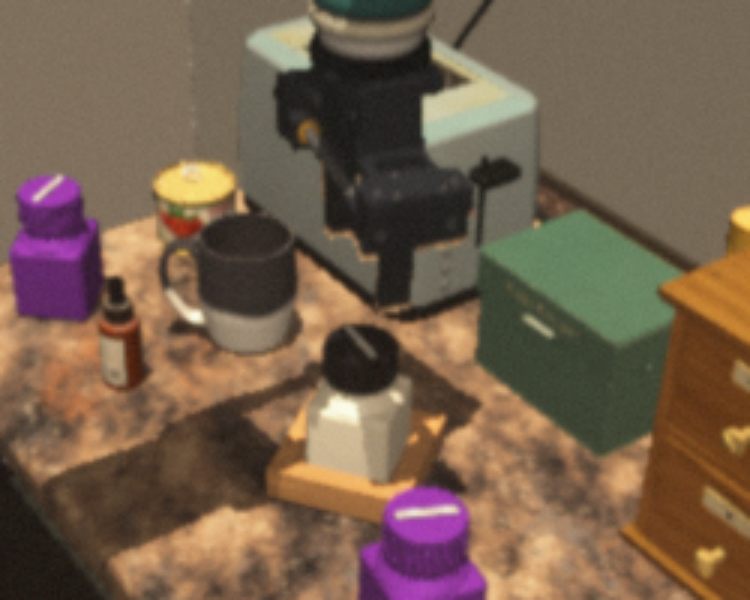

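The fingers hang above the cap. I'll project the TCP into the picture to check that they line up.

Run:
```python
from h import *
s=env.observe(); p=s['tcp_pos']; print(p, s['tcp_rot'],s['qd'])
from scipy.spatial.transform import Rotation as Rr
R=Rr.from_euler('xyz',s['tcp_rot']).as_matrix();print(R.round(3))
for sg in(1,0,-1):
    q=proj('scene',p+sg*.044*R[:,1])[0]; print(q,(q-[210,100])*3)
```

```text
[0.53558564 0.04147252 0.17159181] [-2.83262186  1.56227712 -3.11101194] [ 0.02557063 -0.00797009  0.04242242  0.0005826   0.15346914  0.00215285]
[[-0.009  0.275  0.961]
 [-0.     0.961 -0.275]
 [-1.    -0.003 -0.008]]
[322.05957241 181.8341805 ] [336.17871724 245.5025415 ]
[329.1361699  192.77922268] [357.40850969 278.33766805]
[336.69449832 204.46933556] [380.08349495 313.40800669]
```

>>> servo_tool --targets "0 -0.001 -0.015 0 0 0 1; 0 -0.001 -0.03 0 0 0 1; 0 -0.001 -0.03 0 0 0 1;0 -0.001 -0.03 0 0 0 1"

```text
t: 2.15
tcp_pos: [0.5377, 0.0422, 0.1481]
tcp_rot: [-2.839, 1.568, -3.114]
ft_force: [-0.3, 0.9, 0.5]
width: 0.998
```

Run:
```python
from h import *
s=env.observe(); print(s['tcp_pos'],s['tcp_rot'],s['ft_force'],s['torque'])
```

```text
[0.53772892 0.04216876 0.14808845] [-2.83890282  1.56797589 -3.1143466 ] [-0.34109827  0.8889019   0.53225592] [-0.02041789  0.02445853  0.01542438]
```

>>> servo_tool --targets "0.001 -0.001 -0.02 0 0 0 1; 0.001 -0.001 -0.04 0 0 0 1; 0.001 -0.001 -0.055 0 0 0 1; 0.001 -0.001 -0.056 0 0 0 1; 0.001 -0.001 -0.056 0 0 0 1"

```text
t: 2.57
tcp_pos: [0.5397, 0.0412, 0.0931]
tcp_rot: [-2.857, 1.57, -3.132]
ft_force: [0.7, -0.9, 0.5]
width: 1.002
```

>>> servo_tool --targets "0 0 0 0 0 0 -1; 0 0 0 0 0 0 -1; 0 0 0 0 0 0 -1; 0 0 0 0 0 0 -1; 0 0 0 0 0 0 -1"

```text
t: 2.98
tcp_pos: [0.5403, 0.041, 0.0935]
tcp_rot: [0.287, 1.57, 0.011]
ft_force: [0.3, -0.6, -1.0]
width: 0.645
```

Run:
```python
from h import *
s=env.observe(); print(s['tcp_pos'],s['tcp_rot'],s['ft_force'],s['torque'],s['width'])
im=cams.grab_frame('scene')[:,:,::-1]; cv2.imwrite('pics/s2.png',cv2.resize(im[150:290,260:400],None,fx=4,fy=4))
```

```text
[0.54029796 0.04098017 0.09347142] [0.28715209 1.56957619 0.01135174] [ 0.33402375 -0.62374006 -0.98894324] [-0.06109323  0.04365273  0.00814312] 0.6454790482246637
```

View pics/s2.png

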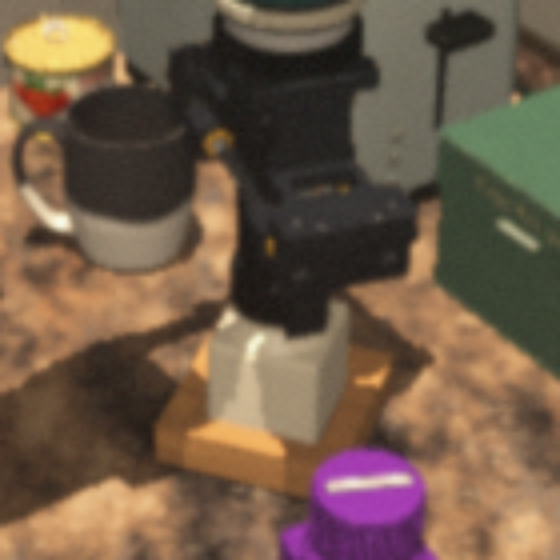

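The fingers stand around the cap and the jar still sits in its stand. The width is still about 57 mm, so they need more time to close.

>>> servo_tool --targets "0 0 0 0 0 0 -1; 0 0 0 0 0 0 -1; 0 0 0 0 0 0 -1; 0 0 0 0 0 0 -1" --newtons 35

```text
t: 3.37
tcp_pos: [0.5403, 0.0413, 0.0932]
tcp_rot: [0.703, 1.57, 0.427]
ft_force: [-0.1, 1.6, 4.0]
width: 0.578
```

Run:
```python
from h import *
s=env.observe(); print(s['tcp_pos'],s['ft_force'],s['torque'],s['width'])
```

```text
[0.54030636 0.04126845 0.09318247] [-0.09227951  1.55728455  4.0004864 ] [ 0.32809873 -0.06734197 -0.00492665] 0.5778238339378877
```

The fingers are gripping at about 51 mm. Next is the clockwise turn, which is negative about z.

>>> servo_tool --targets "0 0 0 0 0 -0.08 -1; 0 0 0 0 0 -0.16 -1; 0 0 0 0 0 -0.24 -1; 0 0 0 0 0 -0.32 -1; 0 0 0 0 0 -0.4 -1"

```text
t: 3.78
tcp_pos: [0.5403, 0.041, 0.0931]
tcp_rot: [0.484, 1.57, -0.195]
ft_force: [-0.8, 1.2, 2.4]
width: 0.579
```

```bash
cat > st.py <<'E'
from h import *
from scipy.spatial.transform import Rotation as Rr
s=env.observe(); R=Rr.from_euler('xyz',s['tcp_rot']).as_matrix()
print(s['t'],s['tcp_pos'].round(4),'F',s['ft_force'].round(2),'T',s['torque'].round(3),'w',round(s['width'],3),'yaw',np.degrees(np.arctan2(R[1,1],R[0,1])),'q6',s['joints'][5])
E
python3 st.py
```

```text
3.7833 [0.5403 0.041  0.0931] F [-0.8   1.16  2.38] T [0.154 0.011 0.108] w 0.579 yaw 51.082798728365134 q6 -0.861548603383535
```

>>> servo_tool --targets "0 0 0 0 0 -0.08 -1; 0 0 0 0 0 -0.16 -1; 0 0 0 0 0 -0.24 -1; 0 0 0 0 0 -0.32 -1; 0 0 0 0 0 -0.4 -1"

```text
t: 4.2
tcp_pos: [0.5403, 0.041, 0.0931]
tcp_rot: [0.926, 1.57, -0.153]
ft_force: [-0.1, 1.8, 2.9]
width: 0.582
```

```bash
python3 st.py
```

```text
4.2 [0.5403 0.041  0.0931] F [-0.13  1.8   2.91] T [0.119 0.015 0.197] w 0.582 yaw 28.16358064597311 q6 -0.4615543682009636
```

>>> servo_tool --targets "0 0 0 0 0 -0.04 -1; 0 0 0 0 0 -0.08 -1; 0 0 0 0 0 -0.08 -1"

```text
t: 4.45
tcp_pos: [0.5403, 0.0413, 0.0931]
tcp_rot: [1.482, 1.57, 0.326]
ft_force: [1.4, 2.2, 3.6]
width: 0.583
```

```bash
python3 st.py
```

```text
4.45 [0.5403 0.0413 0.0931] F [1.42 2.2  3.57] T [ 0.373 -0.036  0.17 ] w 0.583 yaw 23.752538126667606 q6 -0.3847265130286435
```

>>> servo_tool --targets "0 0 0 0 0 -0.05 -1; 0 0 0 0 0 -0.1 -1; 0 0 0 0 0 -0.1 -1" --newtons 45

```text
t: 4.7
tcp_pos: [0.5406, 0.0405, 0.0932]
tcp_rot: [0.405, 1.568, -0.847]
ft_force: [1.1, 0.5, 2.9]
width: 0.577
```

```bash
python3 st.py
```

```text
4.7 [0.5406 0.0405 0.0932] F [1.11 0.47 2.87] T [-0.144 -0.248  1.386] w 0.577 yaw 18.267783445720283 q6 -0.2874420106682241
```

The torque rose to 1.39 N m against about 0.12 N m while turning, so the cap is at its stop. I'll hold there briefly and then ease off the wind-up.

>>> servo_tool --targets "0 0 0 0 0 0 -1; 0 0 0 0 0 0 -1; 0 0 0 0 0 0.04 -1; 0 0 0 0 0 0.08 -1; 0 0 0 0 0 0.08 -1"

```text
t: 5.12
tcp_pos: [0.5402, 0.041, 0.0931]
tcp_rot: [1.92, 1.57, 0.744]
ft_force: [1.6, -0.4, 4.4]
width: 0.579
```

```bash
python3 st.py
```

```text
5.1167 [0.5402 0.041  0.0931] F [ 1.62 -0.41  4.43] T [-0.085 -0.134  0.138] w 0.579 yaw 22.599200695975398 q6 -0.36560819695922653
```

The torque is now near zero, and the cap's net turn of about 50° matches the 47° seen in the pictures plus the pocket play. Next is the lift: the underside starts at 8 mm, so I'll raise it by 120 mm.

>>> servo_tool --targets "0 0 0.005 0 0 0 -1; 0 0 0.012 0 0 0 -1; 0 0 0.02 0 0 0 -1; 0 0 0.03 0 0 0 -1; 0 0 0.04 0 0 0 -1"

```text
t: 5.53
tcp_pos: [0.5384, 0.041, 0.133]
tcp_rot: [-1.993, 1.567, 3.114]
ft_force: [-0.3, 0.8, -2.0]
width: 0.577
```

```bash
python3 st.py
python3 - <<'E'
from h import *
im=cams.grab_frame('scene')[:,:,::-1]; cv2.imwrite('pics/s3.png',cv2.resize(im[150:290,260:400],None,fx=4,fy=4))
E
```

```text
5.5333 [0.5384 0.041  0.133 ] F [-0.33  0.8  -2.02] T [-0.102  0.051  0.009] w 0.577 yaw 22.594498437158148 q6 -0.36473439738513247
```

View pics/s3.png

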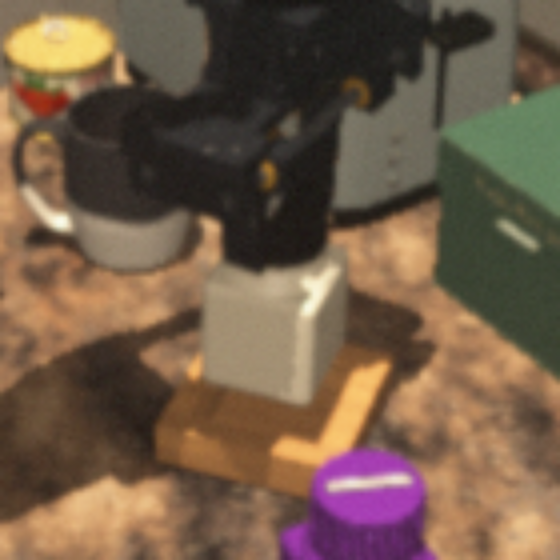

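The jar came up with the fingers, upright, with its lower edge at zoomed (300,400), just clear of the pocket. I'll carry on up.

>>> servo_tool --targets "0 0 0.01 0 0 0 -1; 0 0 0.02 0 0 0 -1; 0 0 0.03 0 0 0 -1; 0 0 0.04 0 0 0 -1; 0 0 0.05 0 0 0 -1"

```text
t: 6.0
tcp_pos: [0.5398, 0.041, 0.184]
tcp_rot: [1.233, 1.57, 0.058]
ft_force: [0.4, 0.2, -3.2]
width: 0.579
```

>>> servo_tool --targets "0 0 0.01 0 0 0 -1; 0 0 0.02 0 0 0 -1; 0 0 0.03 0 0 0 -1; 0 0 0.035 0 0 0 -1; 0 0 0.038 0 0 0 -1"

```text
t: 6.42
tcp_pos: [0.5404, 0.041, 0.2221]
tcp_rot: [1.193, 1.569, 0.017]
ft_force: [0.5, 0.3, -3.5]
width: 0.574
```

>>> servo_tool --targets "0 0 0 0 0 0 -1; 0 0 0 0 0 0 -1; 0 0 0 0 0 0 -1; 0 0 0 0 0 0 -1; 0 0 0 0 0 0 -1"

```text
t: 6.83
tcp_pos: [0.5394, 0.041, 0.22]
tcp_rot: [-1.928, 1.57, -3.104]
ft_force: [0.4, 0.2, -3.5]
width: 0.576
```

```bash
python3 st.py
python3 - <<'E'
from h import *
im=cams.grab_frame('scene')[:,:,::-1]; cv2.imwrite('pics/s4r.png',im);cv2.imwrite('pics/s4.png',cv2.resize(im[110:290,220:440],None,fx=3.3,fy=3.3))
print(proj('scene',[[.539,.041,.028],[.539,.041,.13]]))
im=cams.grab_frame('top')[:,:,::-1]; cv2.imwrite('pics/t4.png',im)
E
python3 st.py
```

```text
6.8333 [0.5394 0.041  0.22  ] F [ 0.41  0.23 -3.49] T [-0.08   0.033  0.024] w 0.576 yaw 22.631442844487914 q6 -0.36520593276468566
[[329.06835925 246.80807499]
 [330.15399441 209.08337435]]
6.9333 [0.5396 0.041  0.2202] F [-0.33  0.66 -2.61] T [-0.009  0.083  0.006] w 0.576 yaw 22.628957438888456 q6 -0.3652104436297834
```

View pics/s4.png

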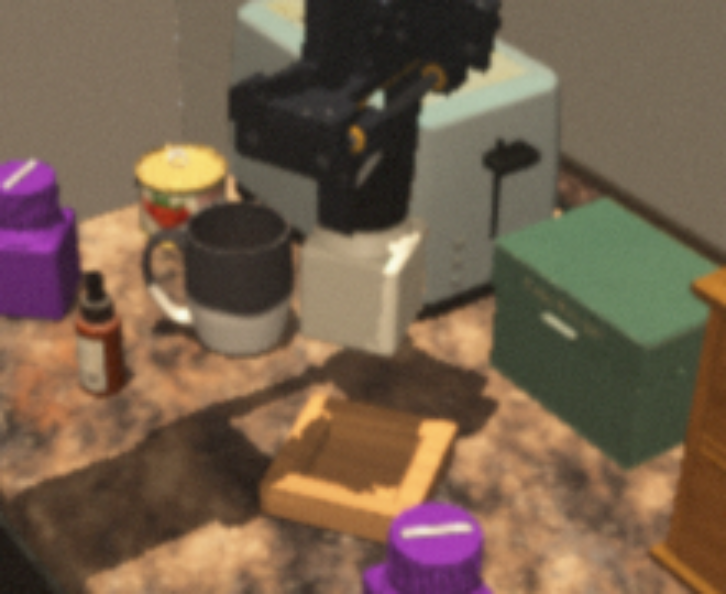

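View pics/t4.png

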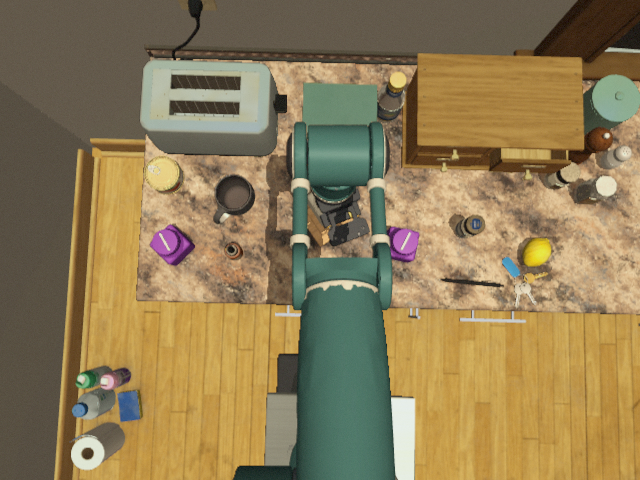

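The jar hangs upright over the empty stand: bottom corner at zoomed (388,352), bar visible near (358,182)–(382,148), and the bystanders unmoved in the top view (mug 234,196; dropper 233,250; spice 470,226). Next I'll check its height and the bar against the jar's sides.

Run:
```python
from h import *
Z=lambda x,y:(220+(x+.5)/3.3-.5,110+(y+.5)/3.3-.5)
b=[onz('scene',*Z(*p),.247) for p in((358,182),(382,148))];d=b[1]-b[0];print(b,np.linalg.norm(d[:2]),'bar yaw',np.degrees(np.arctan2(d[1],d[0])))
e=[onz('scene',*Z(*p),.135) for p in((302,335),(385,353),(424,298))]
for i in(0,1):
    d=e[i+1]-e[i];print('edge',np.linalg.norm(d),np.degrees(np.arctan2(d[1],d[0])))
for yaw in (35.7,):
  a=np.radians(yaw);c,s_=np.cos(a),np.sin(a)
  P=[[.5395+c*x-s_*y,.041+s_*x+c*y,.135] for x,y in((.031,.031),(-.031,.031),(-.031,-.031),(.031,-.031))]
  q=proj('scene',P); print(((q-[220,110])*3.3).round(0))
im=cv2.imread('pics/s4r.png'); cv2.imwrite('pics/s5.png',cv2.resize(im[140:225,300:360],None,fx=7,fy=7,interpolation=cv2.INTER_CUBIC))
```

```text
[array([0.52234135, 0.02918074, 0.247     ]), array([0.55772434, 0.05393322, 0.247     ])] 0.04318148892517579 bar yaw 34.97504188500804
edge 0.05435823186674841 -54.4414978937465
edge 0.06608997545481567 31.35394830656012
[[334. 285.]
 [301. 337.]
 [396. 358.]
 [426. 304.]]
```

View pics/s5.png

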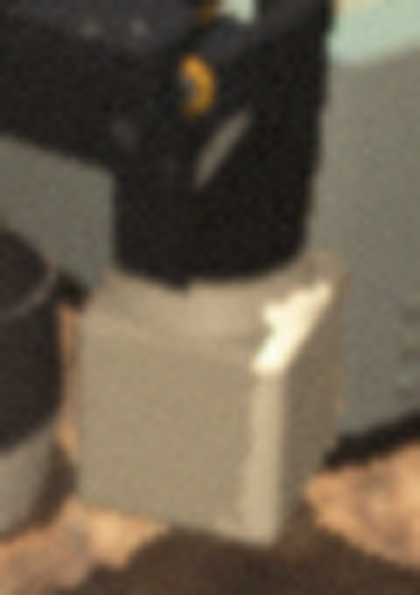

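The bar lies at 35°, square to the jar's sides. The lower corners match an underside at about 0.135 m, and the jar is upright and still. Handing in.

```bash
python3 st.py; python3 -c "
from bench import job; print(job.close_job())"
```

```text
6.9333 [0.5396 0.041  0.2202] F [-0.33  0.66 -2.61] T [-0.009  0.083  0.006] w 0.576 yaw 22.628957438888456 q6 -0.3652104436297834
the job is handed in; nothing more can be done
None
```

I screwed the cap home with the jar in its stand, then lifted the jar straight up by the cap. I handed in at about 7 s, still holding it about 13 cm over the worktop.

**Cap home:** The torque was about 0.1–0.2 N m while turning and jumped to about 1.4 N m at the stop. In the last scene picture the steel bar lies at about 35°, and the stand's sides are at 35.7°.

**Jar height and pose:** The lower edge matches an underside at about 0.13–0.135 m. The jar looks upright, hangs over the centre of the stand and is clear of it.

**Grip and bystanders:** The grip held steady at 45 N and about 51 mm. Between the last two readings the tool position moved less than 1 mm. The mug, spice jar and dropper bottle look unmoved in the last top picture.

**Disagreements:** The measured grip width is 1–3 mm under the stated cap diameter. The jar edges read from the last picture are off by a few degrees and up to about 8 mm, because rounded edges blur at that resolution. No check failed.

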